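Slide a heatsink along the rail into the corner of a soldering fixture

ROBOT

A 6-joint arm with a two-finger parallel gripper is mounted at the origin on the work surface. World frame = base frame: x ahead of the robot, y to its left, z up, the work surface at z = 0. Lengths are in m, angles in rad, forces in N, time in s.
With the tool pointing down it reaches from about 0.225 to 0.725 m from the base axis. Payload 3.1 kg.
Tool frame: the origin (TCP) lies midway between the tips of the shut fingers; the grasp point (between the pads) lies 19 mm behind it (env.tcp_to_grasp is the distance from the TCP to the grasp point, in m); z points along the fingers, y is the line along which they close (so a half turn about z gives the same grasp; the last joint's range is limited). The gripper opens to 85 mm and grips with 20 to 120 N. Pads are 22 mm wide; open, the fingers measure 114 mm over their backs; the gripper's body (76 mm by 85 mm) begins 54 mm behind the grasp point. The pads swing forward as they close: fully open they stand 13 mm farther back than shut.
Start: joints at [1.218, 0.048, 0.099, 1.622, 0, 1.443], TCP at [0.117, 0.512, 0.231] pointing down, gripper open.
Joint ranges: [-2.91, 2.91], [-0.99, 1.94], [-1.21, 1.42], [-2.12, 2.29], [-1.49, 1.47], [-3.14, 3.14]. Speed limits (rad/s): [2.79, 2.79, 3.14, 3.14, 3.14, 3.14].

INTERFACE

Orientations are given as a unit quaternion [x, y, z, w].
In Python, from plant import telemetry, imaging, order, env gives the robot as it stands.
- The arm moves only by the tool arm_command, never from a script. Its argument "motion" is a list that holds one entry, the list of rows, each a list of 7 numbers: the shift along the tool's x, y, z in mm, then the turn, a rotation vector about the tool's x, y, z in degrees, then the finger opening in mm, from 0 to 85.4. In form: [[[dx, dy, dz, ax, ay, az, fingers], ...]]. A call has 1 to 12 rows; each row shifts and turns the commanded pose from where the row before left it, along the tool's axes as they then stand; what a row does not reach is not made up. A row lasts 1/12 s, in which the tool goes at most 41.7 mm and 7.16 degrees, less where a joint would pass 70% of its speed; a pose out of reach is approached as far as the arm can. A call with a gripper value outside its range is refused whole. The fingers move at their own pace and stop on an object; the grip force is fixed at half the most. Time passes only in rows, so rows that do not move let the fingers close. It gives the time, the measured TCP pose, the force, the opening and the grip force at its end, in the units of the state.
- telemetry.sense(): the state, without advancing time (a new reading comes with each control period).
- imaging.capture(name): name is "side" or "top"; returns a dict with "color" (480x640x3 uint8, red, green, blue), "range_z" (480x640 float32, m along the optical axis (not along the pixel's ray), 0 where there is no reading), "intrinsics" (3x3 intrinsics, pixels), "distortion" ([k1, k2, p1, p2, k3] as OpenCV has them; the pictures are not rectified), "R" (3x3) and "t" (3): a world point X has camera coordinates R X + t. Camera axes: x right, y down, z forward; pixel columns grow to the right and rows downward; lengths in m; the calibration is good to about 2 mm. A picture is of the moment at which its call begins.
- order.finish_job(): hands the job in; it is judged then, once.
Trained networks look in a picture, given as the dict that the camera call returned (one of the last four; its "shot" number tells which), for a name from the list of things; names that differ only in an ending like _2 or _b are one class to them, and where a whole thing is asked for, a point or a joint stands for the part that bears it (a point fixed in the world has none). Each returns a list of dicts, best first, with "confidence" (0 to 1); they miss things now and then, are a little off and sometimes report something else, mostly with a low value. They report only what shows in the picture. A call takes as long as a camera call. They do not tell look-alikes from the thing itself.
- imaging.spot_in(thing, picture): "position" ([x, y, z] in m, in world coordinates, good to about 4 mm: the middle of the surface that is visible of it).
- imaging.outline_of(thing, picture): "pixels" (480x640 bool, what is visible of it).
The state is a dict: "time": time; "joints": joint angles; "joint_vel": joint speeds; "joint_torque": joint torques, N m; "eef_pos": TCP position; "tcp_rot": TCP orientation; "ft_force": force on the tool from outside, world axes, zero at the start; "torque": the same for the moment, N m; "finger_gap": opening from 0.0 (shut) to 1.0 (fully open); "grasp_force": force on a finger pad.
Only numpy, scipy, OpenCV 4.12 (cv2) and the standard library are available. Lean on these libraries where they do the work, as an engineer would, in place of code of your own. Each camera call takes 0.05 s, during which the arm holds its last target. There are 200 camera calls.

TASK

Use the fingertips to push the black finned heatsink flat against the fixture's long rail, then slide it along the rail, keeping it against the rail all the way, until it sits fully home in the corner pocket, touching both the rail and the end stop. Do not pick it up or tip it, leave the solder spool, flux jar and screwdriver where they are, and finish with the hand clear.

Things in the scene. Friction and masses are not known exactly. Their poses are not given: they have to be found in the camera images.
- heatsink: Loose black finned heatsink, 36 mm (its x) by 54 mm (its y, along the fins) by 20 mm tall, 40 to 85 g; origin at the centre of its underside, z up. A half turn about z makes no difference. It starts lying on the fixture plate, 22 to 42 mm farther from the rail than when flush, turned up to 0.45 rad from the rail, 103 to 143 mm along the rail from home.
- fixture: Grey aluminium soldering fixture bolted to the bench; place and turn differ between runs. Plate 130 mm (its x) by 260 mm (its y), top 8 mm above the bench; origin at the centre of the underside at bench height, z up. It carries a long rail at its -x side, an end stop at its +y end and a small lip. Its +x side and -y end are open.
- pocket (a point): Where the centre of the heatsink's underside lies when fully home, touching rail and end stop: on the plate top in the corner, at (-22, 78, 8) mm in the fixture's frame, axes as the fixture's: +x away from the rail, +y along the rail towards the end stop. The heatsink is home with its y axis along this y (either way round).
- rail_mid (a point): Middle of the top edge of the rail's inner face, at (-40, 0, 22) mm in the fixture's frame, axes as the fixture's. The rail is a straight steel bar 250 mm long (along y), 14 mm thick, 14 mm tall above the plate; its inner face looks to +x.
- stop_mid (a point): Middle of the top edge of the end stop's inner face, at (-2.5, 105, 22) mm in the fixture's frame, axes as the fixture's. A steel bar 75 mm long (along x) from the rail outwards, 14 mm thick, 14 mm tall above the plate; its inner face looks to -y.
- lip_mid (a point): Middle of the top edge of the lip's inner face, which looks to -x towards the rail, at (0, 97, 16) mm in the fixture's frame, axes as the fixture's. A small steel block 16 mm long (along y, up to the end stop), 10 mm thick, 8 mm tall above the plate. The opening between rail and lip is 40 mm, 4 mm wider than the heatsink.
- spool: Solder spool standing upright, 56 mm diameter, 44 mm tall, origin at the centre of its underside. Bystander beyond the fixture's -y end.
- flux: Small flux jar, 48 mm diameter, 40 mm tall, origin at the centre of its underside. Bystander beyond the fixture's +x side.
- driver: Screwdriver 160 mm long, lying along the fixture's -x side (behind the rail), its x axis along its length; origin at its middle. Bystander.
Not all that is in view belongs to the job. What is meant by the heatsink is not brown or red, and is the smaller of those in its own colour.

How it is judged:
By the outcome, as a careful person would: the job done as asked, in the order asked, and still so for the second after the job is handed in, with the robot touching nothing.
It also fails if it takes over 48 s, if anything falls off the work surface, if the arm or the gripper's body presses on something with over 40 N, if the wrist force passes 120 N, or if a joint passes its speed limit or range.

## Working session

There is one attempt and no reset: what is moved stays moved. The work goes in short steps, Python scripts to look and compute and a tool call to move; the robot and the scene stay as the last step left them, time stands still between calls to the robot, and variables do not carry over. Pictures are saved under pics/ and viewed, at most 10 in all, crops included, and the job is handed in when it is done.

Besides the shell and the picture viewer there is one more tool, called after "Emit:" as name([rows], argument=value, ...), one row to a line, values as JSON. arm_command: Moves the arm, as the interface text tells. Its arguments: {"type":"object","properties":{"motion":{"type":"array","items":{"type":"array","items":{"type":"array","items":{"type":"number"}}}}},"required":["motion"]}

```bash
mkdir -p pics
cat > h.py <<'E'
import numpy as np, cv2
from plant import telemetry, imaging, order, env
def save(n,p): cv2.imwrite(f'pics/{n}.png',p['color'][:,:,::-1])
def back(p,mask):
    v,u=np.nonzero(mask&(p['range_z']>0)); z=p['range_z'][v,u]
    n=cv2.undistortPoints(np.c_[u,v].astype(float).reshape(-1,1,2),p['intrinsics'],p['distortion'])[:,0]
    return (np.c_[n*z[:,None],z]-p['t'])@p['R']
E
python3 - <<'E'
from h import *
for n in ['top','side']:
    p=imaging.capture(n); save(n+'0',p)
    print(n,p['t'],-p['R'].T@p['t'])
    for th in ['heatsink','fixture','spool','flux','driver']:
        for d in imaging.spot_in(th,p)[:4]: print(th,np.round(d['position'],3),round(d['confidence'],2))
    if n=='top':np.savez('top0.npz',**{k:p[k] for k in ['color','range_z','intrinsics','distortion','R','t']})
    else:np.savez('side0.npz',**{k:p[k] for k in ['color','range_z','intrinsics','distortion','R','t']})
print(telemetry.sense())
E
```

```text
top [-0.01990361  0.56736863  0.72803189] [ 0.50597215 -0.04864991  0.77068743]
heatsink [ 0.382 -0.144  0.02 ] 0.94
heatsink [ 0.668 -0.11   0.015] 0.87
heatsink [ 0.708 -0.014  0.017] 0.77
heatsink [0.528 0.047 0.009] 0.74
fixture [0.528 0.046 0.005] 0.58
spool [ 0.564 -0.179  0.044] 0.67
flux [0.656 0.109 0.04 ] 0.6
driver [ 0.424 -0.018  0.022] 0.75
side [-0.51992777  0.1402293   0.72231897] [ 0.37495099 -0.51471466  0.63734952]
heatsink [ 0.381 -0.152  0.015] 0.83
heatsink [ 0.55  -0.014  0.023] 0.79
heatsink [ 0.667 -0.115  0.017] 0.75
heatsink [ 0.705 -0.02   0.021] 0.63
fixture [0.531 0.03  0.006] 0.82
spool [ 0.565 -0.187  0.048] 0.88
flux [0.659 0.102 0.028] 0.63
driver [ 0.422 -0.026  0.024] 0.63
driver [0.528 0.031 0.008] 0.62
{'time': 0.6, 'joints': array([1.21823831e+00, 4.79876699e-02, 9.92248154e-02, 1.62199091e+00,
       1.01471446e-05, 1.44301340e+00]), 'joint_vel': array([ 9.48448289e-04, -5.15012604e-04,  1.77632313e-03,  3.29244151e-05,
       -4.18531097e-04,  3.57539517e-04]), 'joint_torque': array([-1.03213981e-03, -3.38369215e+01,  3.19933033e+01,  1.25186583e-03,
       -2.26068905e-04,  1.89720431e-06]), 'eef_pos': array([0.11701834, 0.5117991 , 0.23133044]), 'tcp_rot': array([1.12151104e-01, 9.93691164e-01, 2.18786688e-05, 1.34528756e-07]), 'ft_force': array([-0.14505199,  0.63389557, -0.29962739]), 'torque': array([-0.03200715, -0.02337193,  0.04554482]), 'grasp_force': 0.0, 'finger_gap': 1.0018961062432943}
```

View pics/top0.png

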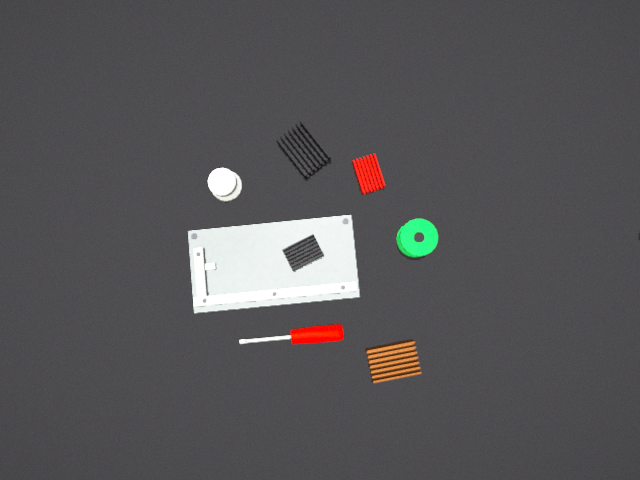

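View pics/side0.png

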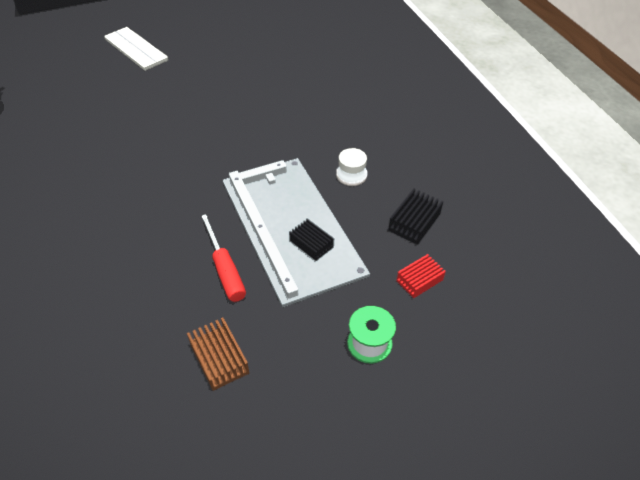

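The top view shows the fixture with plate corners near (189,230), (352,216), (358,298) and (194,312). The rail is at the bottom, around row 294, and the stop is at the left, around column 199. The target heatsink is the black one on the plate at (303,253); the other black one at (304,151) is larger. The driver is at (292,337), the spool at (418,237) and the flux at (225,184). The side view agrees.

```bash
cat >> h.py <<'E'
def pix2z(p,uv,z):
    n=cv2.undistortPoints(np.array(uv,float).reshape(-1,1,2),p['intrinsics'],p['distortion'])[:,0]
    d=np.c_[n,np.ones(len(n))]@p['R']; c=-p['R'].T@p['t']
    return c+d*((z-c[2])/d[:,2])[:,None]
def rect(P):
    (c,s,a)=cv2.minAreaRect((P[:,:2]*1000).astype(np.float32)); return np.round(c,1),np.round(s,1),round(a,2)
def masks(p):
    g=p['color'].astype(int); mn,mx=g.min(2),g.max(2)
    light=((mn>110)&(mx-mn<40)).astype(np.uint8)
    light=cv2.morphologyEx(light,cv2.MORPH_OPEN,np.ones((3,3)))
    cs,_=cv2.findContours(light,cv2.RETR_EXTERNAL,cv2.CHAIN_APPROX_NONE)
    # component nearest fixture
    best=max((c for c in cs if 2000<cv2.contourArea(c)),key=lambda c:cv2.contourArea(c))
    fx=np.zeros_like(light); cv2.drawContours(fx,[best],-1,1,-1)
    dk=((mx<75)&(fx>0)).astype(np.uint8)
    dk=cv2.morphologyEx(dk,cv2.MORPH_CLOSE,np.ones((5,5)))
    cs,_=cv2.findContours(dk,cv2.RETR_EXTERNAL,cv2.CHAIN_APPROX_NONE)
    b=max(cs,key=cv2.contourArea); hm=np.zeros_like(dk); cv2.drawContours(hm,[b],-1,1,-1)
    return fx>0,hm>0,best[:,0],b[:,0]
E
python3 - <<'E'
from h import *
for n in ['top0','side0']:
    p=dict(np.load(n+'.npz')); fx,hm,cf,ch=masks(p)
    P=back(p,fx); 
    print(n,'plate z',np.round(np.percentile(P[:,2],[5,25,50,75,95]),4))
    print('plate rect by contour z=8',rect(pix2z(p,cf,.008)))
    pl=P[(P[:,2]>.003)&(P[:,2]<.012)]; print(' depth plate',rect(pl), )
    r=P[(P[:,2]>.018)&(P[:,2]<.0255)]; print(' n rail',len(r))
    H=back(p,hm); print(' hs z',np.round(np.percentile(H[:,2],[5,25,50,75,95]),4)); 
    print(' hs rect contour z=28',rect(pix2z(p,ch,.028)),'z=8',rect(pix2z(p,ch,.008)), 'depth',rect(H[H[:,2]>.022]))
    v=p['color'].copy(); cv2.drawContours(v,[ch.reshape(-1,1,2)],-1,(255,0,0),1);cv2.drawContours(v,[cf.reshape(-1,1,2)],-1,(0,0,255),1)
    cv2.imwrite(f'pics/{n}_c.png',cv2.resize(v[140:340,160:400] if n=='top0' else v[140:320,200:400],None,fx=3,fy=3)[:,:,::-1])
E
```

```text
top0 plate z [0.0055 0.007  0.0081 0.0098 0.023 ]
plate rect by contour z=8 (array([534.1,  38.8]), array([131. , 260.9]), 4.29)
 depth plate (array([534.8,  39.8]), array([130.2, 260.3]), 4.26)
 n rail 2066
 hs z [0.0121 0.014  0.0179 0.027  0.0288]
 hs rect contour z=28 (array([549.1,  -9.5]), array([33.5, 50.5]), 25.31) z=8 (array([550.2,  -8.5]), array([34.4, 51.8]), 25.31) depth (array([550.5,  -8.4]), array([32.1, 50.7]), 17.32)Traceback (most recent call last):
  File "<stdin>", line 3, in <module>
  File "h.py", line 25, in masks
    b=max(cs,key=cv2.contourArea); hm=np.zeros_like(dk); cv2.drawContours(hm,[b],-1,1,-1)
ValueError: max() iterable argument is empty
```

View pics/top0_c.png

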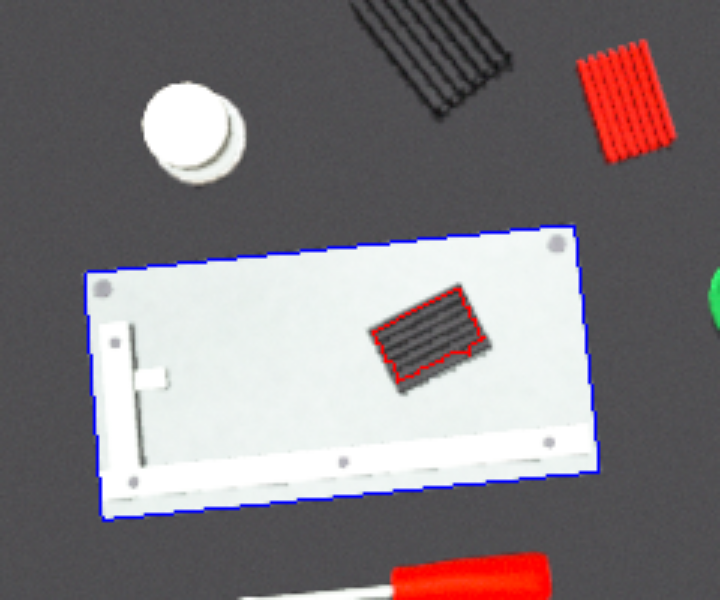

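The red outline cuts off the heatsink's lower edge, so its threshold is too low. The blue outline fits the plate well: long axis turned 4.3°, centre near (534, 39). I'll refine the heatsink.

```bash
sed -i 's/mx<75/mx<130/; s/np.ones((5,5))/np.ones((3,3))/' h.py
cat >> h.py <<'E'
def spot_mask(p,box,t=130):
    m=(p['color'].max(2)<t).astype(np.uint8); u0,v0,u1,v1=box
    k=np.zeros_like(m); k[v0:v1,u0:u1]=m[v0:v1,u0:u1]
    cs,_=cv2.findContours(k,cv2.RETR_EXTERNAL,cv2.CHAIN_APPROX_NONE)
    return max(cs,key=cv2.contourArea)[:,0]
def F(P,c=(.5343,.0392),a=4.28):
    a=np.radians(a); R=np.array([[np.cos(a),-np.sin(a)],[np.sin(a),np.cos(a)]]); return (np.atleast_2d(P)[:,:2]-c)@R*1000
E
python3 - <<'E'
from h import *
p=dict(np.load('top0.npz')); q=dict(np.load('side0.npz'))
ch=spot_mask(p,(275,225,335,280))
for z in (.028,.02,.008): print(z,rect(pix2z(p,ch,z)))
cs=spot_mask(q,(287,217,337,262)); 
for z in (.028,.008): print('side',z,rect(pix2z(q,cs,z)))
# silhouette fit of box in both views
from scipy.optimize import least_squares
def hull(x,y,a,P,h=.02):
    c,s=np.cos(a),np.sin(a); pts=[]
    for i in(-.018,.018):
        for j in(-.027,.027):
            for k in(.008,.008+h): pts.append([x+c*i-s*j,y+s*i+c*j,k])
    uv=cv2.projectPoints(np.array(pts),cv2.Rodrigues(P['R'])[0],P['t'],P['intrinsics'],P['distortion'])[0]
    return cv2.convexHull(uv.astype(np.float32))
def res(v):
    return np.concatenate([[cv2.pointPolygonTest(hull(v[0],v[1],v[2],P),(float(a),float(b)),True) for a,b in C] for P,C in V])
for V in ([(p,ch),(q,cs)],[(p,ch)],[(q,cs)]):
    r=least_squares(res,[.55,-.009,.45],diff_step=1e-3,loss='soft_l1',x_scale=[.01,.01,.1])
    print(r.x[:2],np.degrees(r.x[2]),'rms px',np.sqrt(np.mean(r.fun**2)),'fixture frame',F(r.x[:2]))
# rail & stop & lip inner edges by depth
P=back(p,np.ones((480,640),bool)); f=F(P); k=(abs(f[:,0])<66)&(abs(f[:,1])<131)
h=k&(P[:,2]>.018)&(P[:,2]<.026)
a=h&(f[:,0]<-38)&(abs(f[:,1])<60); print('rail x 2..98%',np.percentile(f[a,0],[2,50,98]), [np.median(f[a&(abs(f[:,1]-y)<15),0]) for y in(-45,0,45)])
b=h&(f[:,1]>95)&(f[:,0]>-30); print('stop y',np.percentile(f[b,1],[2,50,98]))
for n,z in(('spool',.044),('flux',.04),('driver',.02)):
    pass
# screw pixels check: corner dots unknown
print('spool,flux in fixture',F([[.564,-.18],[.656,.107]]))
E
```

```text
0.028 (array([548.8,  -9.6]), array([35.5, 51.9]), 25.31)
0.02 (array([549.2,  -9.2]), array([35.9, 52.4]), 25.31)
0.008 (array([549.9,  -8.6]), array([36.5, 53.2]), 25.31)
side 0.028 (array([546. , -17.5]), array([47. , 63.8]), 25.41)
side 0.008 (array([551.6,  -1.1]), array([48.5, 65.9]), 25.41)
[ 0.54915758 -0.00986169] 25.27004307510793 rms px 0.9130439219551107 fixture frame [[ 11.15464134 -50.03370031]]
[ 0.5495032  -0.00950831] 25.99972736184607 rms px 0.9792691999683438 fixture frame [[ 11.52566904 -49.70709878]]
[ 0.54893287 -0.01020066] 25.18411134400528 rms px 0.794998970533764 fixture frame [[ 10.90525741 -50.35495496]]
rail x 2..98% [-53.28643536 -46.5961741  -39.82921811] [np.float64(-46.67952932311483), np.float64(-46.69053817291446), np.float64(-46.596174098048365)]
stop y [105.10978307 111.76021847 119.07285835]
spool,flux in fixture [[  13.25813792 -220.80523494]
 [ 126.42056587   58.52837367]]
```

```bash
cat >> h.py <<'E'
from scipy.spatial.transform import Rotation as Ro
def world(x,y,z,c=(.5343,.0392),a=4.28):
    a=np.radians(a); return np.array([c[0]+(np.cos(a)*x-np.sin(a)*y)/1e3,c[1]+(np.sin(a)*x+np.cos(a)*y)/1e3,z/1e3])
def go(x,y,z,yaw):
    """delta to fixture point (mm) in tool axes once tool x has world yaw = fixture yaw + `yaw` deg and z is down"""
    s=telemetry.sense(); R=Ro.from_quat(s['tcp_rot']).as_matrix()
    t=np.radians(4.28+yaw); T=np.c_[[np.cos(t),np.sin(t),0],[np.sin(t),-np.cos(t),0],[0,0,-1]]
    print('t',round(s['time'],2),'fix',np.round(F(s['eef_pos'])[0],1),'z',round(s['eef_pos'][2]*1e3,1),'f',np.round(s['ft_force'],1),'gap',round(s['finger_gap'],2))
    print('turn deg',np.round(np.degrees(Ro.from_matrix(R.T@T).as_rotvec()),2),'shift',np.round(T.T@(world(x,y,z)-s['eef_pos'])*1e3,1))
E
python3 -c "
from h import *
go(60,-50,80,180)"
```

```text
t 0.6 fix [-380.8  502.4] z 231.3 f [-0.1  0.6 -0.3] gap 1.0
turn deg [  0.     0.   -17.16] shift [-440.8 -552.4  151.3]
```

Emit:
arm_command([
  [[0, 0, 0, 0, 0, -5.72, 28], [0, 0, 0, 0, 0, -5.72, 28], [0, 0, 0, 0, 0, -5.72, 28], [-22, -27.6, 5, 0, 0, 0, 28], [-22, -27.6, 5, 0, 0, 0, 28], [-22, -27.6, 5, 0, 0, 0, 28], [-22, -27.6, 5, 0, 0, 0, 28], [-22, -27.6, 5, 0, 0, 0, 28], [-22, -27.6, 5, 0, 0, 0, 28], [-22, -27.6, 5, 0, 0, 0, 28], [-22, -27.6, 5, 0, 0, 0, 28], [-22, -27.6, 5, 0, 0, 0, 28]],
])

```text
time: 1.6
eef_pos: [0.334, 0.2775, 0.1864]
tcp_rot: [-0.037, 0.999, 0.0, 0.0]
ft_force: [0.4, 0.2, -0.1]
finger_gap: 0.328
grasp_force: 0.0
```

Emit:
arm_command([
  [[-22, -27.6, 8, 0, 0, 0, 28], [-22, -27.6, 8, 0, 0, 0, 28], [-22, -27.6, 8, 0, 0, 0, 28], [-22, -27.6, 8, 0, 0, 0, 28], [-22, -27.6, 8, 0, 0, 0, 28], [-22, -27.6, 8, 0, 0, 0, 28], [-22, -27.6, 8, 0, 0, 0, 28], [-22, -27.6, 8, 0, 0, 0, 28], [-22, -27.6, 8, 0, 0, 0, 28], [-22, -27.6, 8, 0, 0, 0, 28], [-22, -27.6, 8, 0, 0, 0, 28], [0, 0, 0, 0, 0, 0, 28]],
])

```text
time: 2.6
eef_pos: [0.5995, -0.011, 0.0949]
tcp_rot: [-0.035, 0.999, -0.001, -0.001]
ft_force: [-0.7, 0.7, -2.2]
finger_gap: 0.324
grasp_force: 0.0
```

```bash
python3 -c "
from h import *
go(60,-50,15,180)
p=imaging.capture('side'); cv2.imwrite('pics/s1.png',p['color'][60:360,150:550,::-1].repeat(2,0).repeat(2,1))"
```

```text
t 2.6 fix [ 61.2 -54.9] z 94.9 f [-0.7  0.7 -2.2] gap 0.32
turn deg [-0.14 -0.08 -0.31] shift [ 1.2  4.9 79.9]
```

View pics/s1.png

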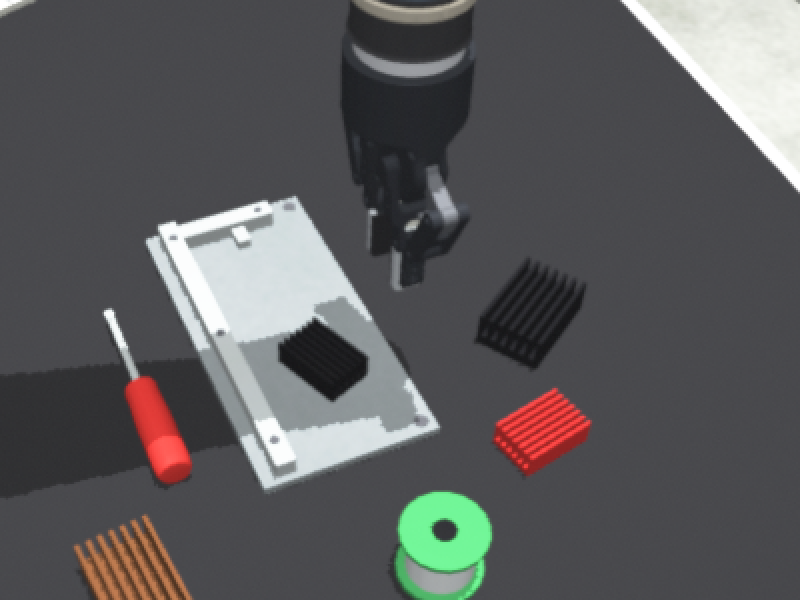

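The hand hovers above the plate's open +x edge. Its tips are near (405,270) in the crop, the heatsink at (322,358) is untouched, and the way down is clear. I'll descend beside it.

Emit:
arm_command([
  [[0.3, 1.2, 20, 0, 0, 0, 28], [0.3, 1.2, 20, 0, 0, 0, 28], [0.3, 1.2, 20, 0, 0, 0, 28], [0.3, 1.2, 15, 0, 0, 0, 28], [0, 0, 5, 0, 0, 0, 28], [0, 0, 0, 0, 0, 0, 28], [0, 0, 0, 0, 0, 0, 28]],
])

```text
time: 3.23
eef_pos: [0.5955, -0.0006, 0.0191]
tcp_rot: [-0.038, 0.999, 0.0, 0.0]
ft_force: [0.4, 0.6, 0.9]
finger_gap: 0.326
grasp_force: 0.0
```

```bash
python3 -c "
from h import *
go(30,-50,13,180)"
```

```text
t 3.23 fix [ 58.  -44.3] z 19.1 f [0.4 0.6 0.9] gap 0.33
turn deg [0.   0.03 0.04] shift [28.  -5.7  6.1]
```

Emit:
arm_command([
  [[0, -3, 3, 0, 0, 0, 28], [0, -2.7, 3, 0, 0, 0, 28], [4, 0, 0, 0, 0, 0, 28], [4, 0, 0, 0, 0, 0, 28], [4, 0, 0, 0, 0, 0, 28], [4, 0, 0, 0, 0, 0, 28], [4, 0, 0, 0, 0, 0, 28], [4, 0, 0, 0, 0, 0, 28], [4, 0, 0, 0, 0, 0, 28], [4, 0, 0, 0, 0, 0, 28], [0, 0, 0, 0, 0, 0, 28], [0, 0, 0, 0, 0, 0, 28]],
])

```text
time: 4.23
eef_pos: [0.5634, -0.0091, 0.0121]
tcp_rot: [-0.037, 0.999, 0.0, -0.0]
ft_force: [-0.2, -0.1, -0.3]
finger_gap: 0.328
grasp_force: 0.0
```

```bash
python3 -c "
from h import *
go(9,-50,13,180)
p=imaging.capture('side'); cv2.imwrite('pics/s2.png',p['color'][130:330,200:440,::-1].repeat(3,0).repeat(3,1))"
```

```text
t 4.23 fix [ 25.4 -50.3] z 12.1 f [-0.2 -0.1 -0.3] gap 0.33
turn deg [ 0.02 -0.03 -0.  ] shift [16.4  0.3 -0.9]
```

View pics/s2.png

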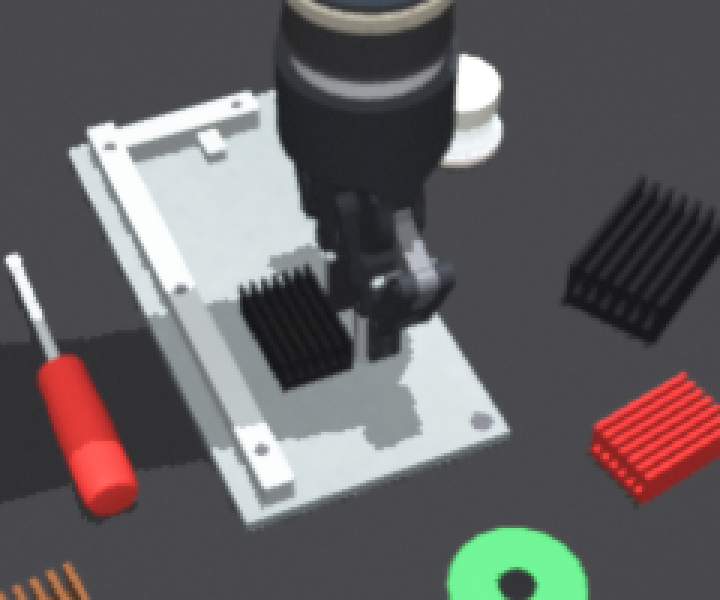

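The heatsink at (297,328) has squared up with the rail and about 18 mm remains. I'll go on, gently at the end.

Emit:
arm_command([
  [[4, 0, 0, 0, 0, 0, 28], [4, 0, 0, 0, 0, 0, 28], [4, 0, 0, 0, 0, 0, 28], [3, 0, 0, 0, 0, 0, 28], [1, 0, 0, 0, 0, 0, 28], [0, 0, 0, 0, 0, 0, 28], [0, 0, 0, 0, 0, 0, 28]],
])

```text
time: 4.87
eef_pos: [0.5477, -0.0104, 0.0122]
tcp_rot: [-0.037, 0.999, 0.0, -0.0]
ft_force: [0.5, 0.6, 1.3]
finger_gap: 0.325
grasp_force: 0.0
```

Emit:
arm_command([
  [[1, 0, 0, 0, 0, 0, 28], [1, 0, 0, 0, 0, 0, 28], [0, 0, 0, 0, 0, 0, 28]],
])

```text
time: 5.12
eef_pos: [0.5459, -0.0106, 0.0123]
tcp_rot: [-0.037, 0.999, -0.0, -0.0]
ft_force: [0.6, -0.7, -0.1]
finger_gap: 0.326
grasp_force: 0.0
```

Emit:
arm_command([
  [[1, 0, 0, 0, 0, 0, 28], [0, 0, 0, 0, 0, 0, 28]],
])

```text
time: 5.28
eef_pos: [0.545, -0.0107, 0.0123]
tcp_rot: [-0.037, 0.999, -0.0, 0.0]
ft_force: [0.2, -1.7, 0.0]
finger_gap: 0.331
grasp_force: 0.1
```

Emit:
arm_command([
  [[1, 0, 0, 0, 0, 0, 28], [0, 0, 0, 0, 0, 0, 28]],
])

```text
time: 5.45
eef_pos: [0.545, -0.0107, 0.0128]
tcp_rot: [-0.037, 0.999, 0.0, 0.001]
ft_force: [2.4, -0.5, -0.4]
finger_gap: 0.328
grasp_force: 1.2
```

Emit:
arm_command([
  [[1, 0, 0, 0, 0, 0, 28], [0, 0, 0, 0, 0, 0, 28]],
])

```text
time: 5.62
eef_pos: [0.545, -0.0107, 0.0132]
tcp_rot: [-0.037, 0.999, 0.0, 0.002]
ft_force: [5.2, 0.3, -0.4]
finger_gap: 0.326
grasp_force: 2.6
```

```bash
python3 -c "
from h import *
go(60,-50,13,180)
p=imaging.capture('side'); cv2.imwrite('pics/s3.png',p['color'][130:330,200:440,::-1].repeat(3,0).repeat(3,1))"
```

```text
t 5.62 fix [  6.9 -50.6] z 13.2 f [ 5.2  0.3 -0.4] gap 0.33
turn deg [-0.    0.25  0.  ] shift [-53.1   0.6   0.2]
```

View pics/s3.png

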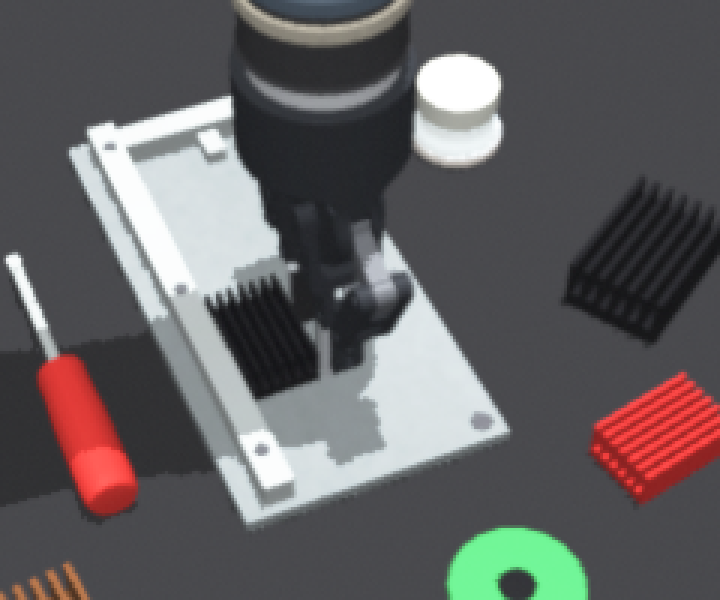

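It now sits flush against the rail (heatsink at (262,340) in the crop), with 5 N of contact force and the TCP at 6.9 mm against the expected 7.0. Next I'll back off, lift and turn 90°.

Emit:
arm_command([
  [[-5, 0, 0, 0, 0, 0, 28], [-15, 0, 0, 0, 0, 0, 28], [-10, 0, -20, 0, 0, 0, 28], [0, 0, -30, 0, 0, 0, 0], [0, 0, 0, 0, 0, 7, 0], [0, 0, 0, 0, 0, 7, 0], [0, 0, 0, 0, 0, 7, 0], [0, 0, 0, 0, 0, 7, 0], [0, 0, 0, 0, 0, 7, 0], [0, 0, 0, 0, 0, 7, 0], [0, 0, 0, 0, 0, 7, 0], [0, 0, 0, 0, 0, 7, 0]],
])

```text
time: 6.67
eef_pos: [0.5713, -0.0086, 0.0614]
tcp_rot: [0.439, 0.899, -0.001, -0.002]
ft_force: [-0.3, -0.2, -0.2]
finger_gap: 0.003
grasp_force: 0.0
```

Emit:
arm_command([
  [[0, 0, 0, 0, 0, 7, 0], [0, 0, 0, 0, 0, 7, 0], [0, 0, 0, 0, 0, 7, 0], [0, 0, 0, 0, 0, 7, 0], [0, 0, 0, 0, 0, 6, 0], [0, 0, 0, 0, 0, 0, 0]],
])

```text
time: 7.17
eef_pos: [0.5715, -0.0086, 0.0615]
tcp_rot: [0.681, 0.732, -0.001, -0.001]
ft_force: [0.5, 0.4, -0.2]
finger_gap: 0.0
grasp_force: 0.0
```

```bash
cat >> h.py <<'E'
from scipy.optimize import least_squares
def hull(v,P):
    x,y,a=v; c,s=np.cos(a),np.sin(a)
    pts=np.array([[x+c*i-s*j,y+s*i+c*j,k] for i in(-.018,.018) for j in(-.027,.027) for k in(.008,.028)])
    return cv2.convexHull(cv2.projectPoints(pts,cv2.Rodrigues(P['R'])[0],P['t'],P['intrinsics'],P['distortion'])[0].astype(np.float32))
E
python3 -c "
from h import *
go(-18,-105,60,90)
p=imaging.capture('side')
for d in imaging.spot_in('heatsink',p): print(np.round(F(d['position']),0),d['confidence'])
cv2.imwrite('pics/s4.png',p['color'][130:330,200:440,::-1].repeat(3,0).repeat(3,1))"
```

```text
t 7.17 fix [ 33.5 -50.4] z 61.5 f [ 0.5  0.4 -0.2] gap 0.0
turn deg [-0.21 -0.   -0.1 ] shift [-54.6 -51.5   1.5]
[[-23. -50.]] 0.9
[[166. -72.]] 0.85
[[ 122. -169.]] 0.66
[[-166. -179.]] 0.62
```

View pics/s4.png

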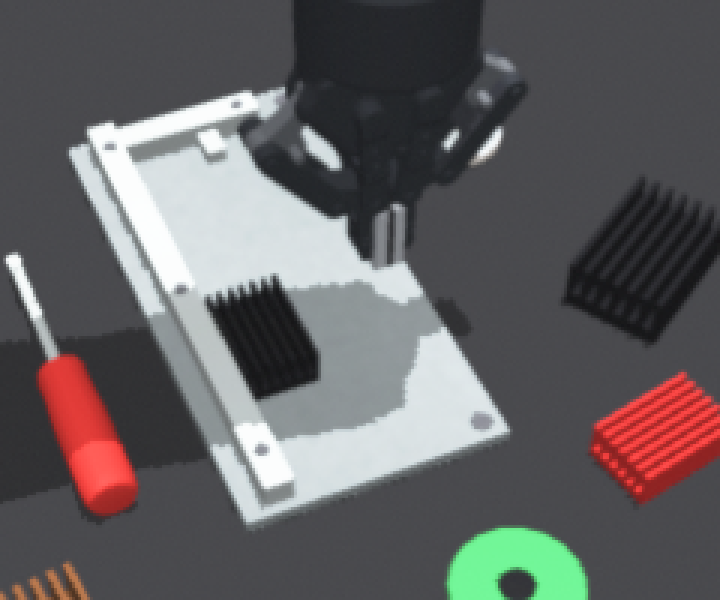

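The heatsink is flush and alone at fixture (-22,-50), in the crop at (262,338), and the hand is clear above the plate. I'll move behind its -y end and lower.

Emit:
arm_command([
  [[-18, -16.5, 0, 0, 0, 0, 0], [-18, -16.5, 0, 0, 0, 0, 0], [-18.6, -16.5, 0, 0, 0, 0, 0], [0, 0, 0, 0, 0, 0, 0], [0, 0, 20, 0, 0, 0, 0], [0, 0, 20, 0, 0, 0, 0], [0, 0, 6, 0, 0, 0, 0], [0, 0, 0, 0, 0, 0, 0], [0, 0, 0, 0, 0, 0, 0]],
])

```text
time: 8.02
eef_pos: [0.5273, -0.0663, 0.0161]
tcp_rot: [0.68, 0.733, -0.0, -0.001]
ft_force: [0.1, -0.1, -0.2]
finger_gap: 0.0
grasp_force: 0.0
```

```bash
python3 -c "
from h import *
go(-16,-88,13,90)"
```

```text
t 8.02 fix [ -14.9 -104.7] z 16.1 f [ 0.1 -0.1 -0.2] gap 0.0
turn deg [-0.07 -0.03  0.06] shift [16.7 -1.1  3.1]
```

Emit:
arm_command([
  [[4, 0, 3, 0, 0, 0, 0], [4, 0, 0, 0, 0, 0, 0], [4, 0, 0, 0, 0, 0, 0], [3, -0.2, 0, 0, 0, 0, 0], [3, -0.2, 0, 0, 0, 0, 0], [3, -0.2, 0, 0, 0, 0, 0], [3, -0.2, 0, 0, 0, 0, 0], [3, -0.2, 0, 0, 0, 0, 0], [3, -0.2, 0, 0, 0, 0, 0], [3, -0.2, 0, 0, 0, 0, 0], [3, -0.2, 0, 0, 0, 0, 0], [3, -0.2, 0, 0, 0, 0, 0]],
])

```text
time: 9.02
eef_pos: [0.5232, -0.0278, 0.0135]
tcp_rot: [0.68, 0.733, 0.0, 0.0]
ft_force: [-0.3, -0.7, -0.1]
finger_gap: -0.002
grasp_force: 0.4
```

```bash
python3 -c "
from h import *
go(-20,40,13,90)
p=imaging.capture('side'); cv2.imwrite('pics/s5.png',p['color'][130:330,200:440,::-1].repeat(3,0).repeat(3,1))"
```

```text
t 9.02 fix [-16.1 -66. ] z 13.5 f [-0.3 -0.7 -0.1] gap -0.0
turn deg [ 0.03  0.02 -0.01] shift [106.   -3.9   0.5]
```

View pics/s5.png

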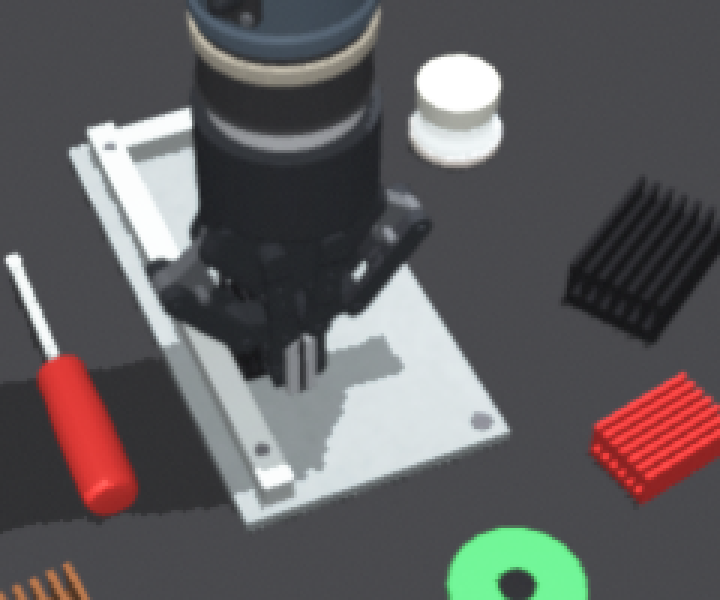

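The fingers at (303,362) are behind the heatsink, whose left corner shows at (250,362) by the rail. Pushing on with slight drift toward the rail.

Emit:
arm_command([
  [[3.5, -0.15, 0, 0, 0, 0, 0], [3.5, -0.15, 0, 0, 0, 0, 0], [3.5, -0.15, 0, 0, 0, 0, 0], [3.5, -0.15, 0, 0, 0, 0, 0], [3.5, -0.15, 0, 0, 0, 0, 0], [3.5, -0.15, 0, 0, 0, 0, 0], [3.5, -0.15, 0, 0, 0, 0, 0], [3.5, -0.15, 0, 0, 0, 0, 0], [3.5, -0.15, 0, 0, 0, 0, 0], [3.5, -0.15, 0, 0, 0, 0, 0]],
])

```text
time: 9.9
eef_pos: [0.5188, 0.0072, 0.0133]
tcp_rot: [0.68, 0.733, -0.0, 0.0]
ft_force: [-0.0, -1.6, 0.1]
finger_gap: -0.0
grasp_force: 0.5
```

```bash
python3 -c "
from h import *
go(-20,40,13,90)
p=imaging.capture('top')
for d in imaging.spot_in('heatsink',p): print(np.round(F(d['position']),0),d['confidence'])
cv2.imwrite('pics/s6.png',p['color'][180:340,170:410,::-1].repeat(3,0).repeat(3,1))"
```

```text
t 9.9 fix [-17.8 -30.7] z 13.3 f [-0.  -1.6  0.1] gap -0.0
turn deg [0. 0. 0.] shift [70.7 -2.2  0.3]
[[-164. -167.]] 0.8
[[172. -68.]] 0.71
[[ -2. -97.]] 0.17
```

View pics/s6.png

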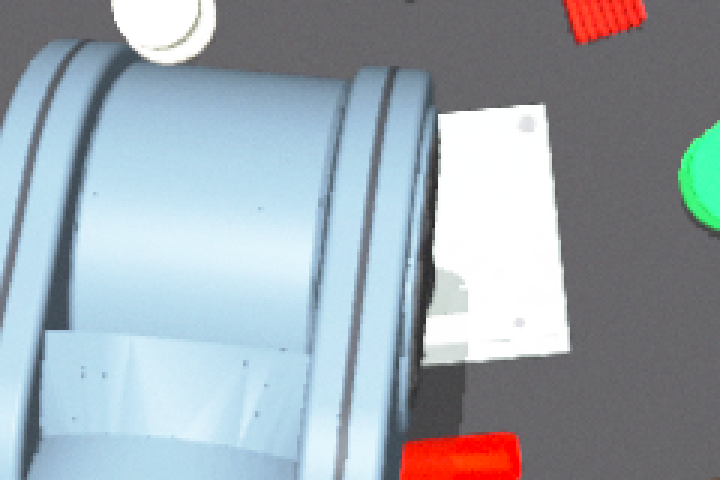

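The arm hides the fixture from the top camera, so I can't use it here. The force, -1.6 N along y, shows a steady push. Continuing.

Emit:
arm_command([
  [[3.5, -0.15, 0, 0, 0, 0, 0], [3.5, -0.15, 0, 0, 0, 0, 0], [3.5, -0.15, 0, 0, 0, 0, 0], [3.5, -0.15, 0, 0, 0, 0, 0], [3.5, -0.15, 0, 0, 0, 0, 0], [3.5, -0.15, 0, 0, 0, 0, 0], [3.5, -0.15, 0, 0, 0, 0, 0], [3.5, -0.15, 0, 0, 0, 0, 0], [3.5, -0.15, 0, 0, 0, 0, 0], [3.5, -0.15, 0, 0, 0, 0, 0], [3.5, -0.15, 0, 0, 0, 0, 0], [3.5, -0.15, 0, 0, 0, 0, 0]],
])

```text
time: 11.0
eef_pos: [0.514, 0.0489, 0.0134]
tcp_rot: [0.68, 0.733, 0.0, 0.0]
ft_force: [0.9, -0.8, -0.8]
finger_gap: 0.005
grasp_force: 0.4
```

Emit:
arm_command([
  [[3, -0.15, 0, 0, 0, 0, 0], [3, -0.15, 0, 0, 0, 0, 0], [3, -0.15, 0, 0, 0, 0, 0], [3, -0.15, 0, 0, 0, 0, 0], [3, -0.15, 0, 0, 0, 0, 0], [2, -0.1, 0, 0, 0, 0, 0], [2, -0.1, 0, 0, 0, 0, 0], [2, -0.1, 0, 0, 0, 0, 0], [1, -0.1, 0, 0, 0, 0, 0], [1, -0.1, 0, 0, 0, 0, 0], [1, -0.1, 0, 0, 0, 0, 0], [0, 0, 0, 0, 0, 0, 0]],
])

```text
time: 12.0
eef_pos: [0.5106, 0.0726, 0.0133]
tcp_rot: [0.68, 0.733, 0.0, -0.0]
ft_force: [-0.2, -1.3, 0.2]
finger_gap: -0.003
grasp_force: 0.2
```

```bash
python3 -c "
from h import *
go(-20,40,13,90)"
```

```text
t 12.0 fix [-21.1  35.1] z 13.3 f [-0.2 -1.3  0.2] gap -0.0
turn deg [-0.02 -0.02  0.01] shift [4.9 1.1 0.3]
```

Emit:
arm_command([
  [[1, -0.05, 0, 0, 0, 0, 0], [1, -0.05, 0, 0, 0, 0, 0], [1, -0.05, 0, 0, 0, 0, 0], [1, -0.05, 0, 0, 0, 0, 0], [0, 0, 0, 0, 0, 0, 0]],
])

```text
time: 12.42
eef_pos: [0.5101, 0.0767, 0.0133]
tcp_rot: [0.68, 0.733, 0.0, -0.0]
ft_force: [-0.7, 0.7, 1.0]
finger_gap: 0.003
grasp_force: 0.2
```

Emit:
arm_command([
  [[1, 0, 0, 0, 0, 0, 0], [0, 0, 0, 0, 0, 0, 0]],
])

```text
time: 12.58
eef_pos: [0.51, 0.0776, 0.0133]
tcp_rot: [0.68, 0.733, -0.0, -0.0]
ft_force: [0.0, 0.1, 0.4]
finger_gap: -0.003
grasp_force: 0.2
```

Emit:
arm_command([
  [[1, 0, 0, 0, 0, 0, 0], [0, 0, 0, 0, 0, 0, 0]],
])

```text
time: 12.75
eef_pos: [0.51, 0.0781, 0.0133]
tcp_rot: [0.68, 0.733, -0.0, 0.0]
ft_force: [0.7, -2.0, -0.6]
finger_gap: -0.002
grasp_force: 1.0
```

Emit:
arm_command([
  [[1, 0, 0, 0, 0, 0, 0], [0, 0, 0, 0, 0, 0, 0]],
])

```text
time: 12.92
eef_pos: [0.51, 0.0781, 0.0133]
tcp_rot: [0.68, 0.733, -0.001, 0.001]
ft_force: [0.2, -5.9, 0.5]
finger_gap: 0.006
grasp_force: 2.5
```

It stopped at the home position (TCP y ≈ 40.5 against the expected 40) and the force rose to 6 N. Back off, lift and swing clear to look.

Emit:
arm_command([
  [[-3, 0, 0, 0, 0, 0, 0], [-10, 0, 0, 0, 0, 0, 0], [-10, 0, 0, 0, 0, 0, 0], [0, 0, -30, 0, 0, 0, 0], [0, 0, -40, 0, 0, 0, 0], [0, 0, -40, 0, 0, 0, 0], [0, 0, -40, 0, 0, 0, 0], [20, -20, -10, 0, 0, 0, 0], [30, -20, 0, 0, 0, 0, 0], [30, -20, 0, 0, 0, 0, 0], [30, -20, 0, 0, 0, 0, 0], [30, -20, 0, 0, 0, 0, 0]],
])

```text
time: 13.92
eef_pos: [0.4008, 0.1891, 0.1736]
tcp_rot: [0.681, 0.732, 0.001, -0.0]
ft_force: [1.1, 1.3, -0.4]
finger_gap: 0.001
grasp_force: 0.0
```

Emit:
arm_command([
  [[30, -20, 0, 0, 0, 0, 0], [30, -20, 0, 0, 0, 0, 0], [30, -20, 0, 0, 0, 0, 0], [30, -20, 0, 0, 0, 0, 0], [30, -20, 0, 0, 0, 0, 0], [30, -20, 0, 0, 0, 0, 0], [30, -20, 0, 0, 0, 0, 0], [30, -15, 0, 0, 0, 0, 0], [30, -10, 0, 0, 0, 0, 0], [0, 0, 0, 0, 0, 0, 0]],
])

```text
time: 14.75
eef_pos: [0.2148, 0.4493, 0.1728]
tcp_rot: [0.678, 0.735, 0.0, -0.002]
ft_force: [0.3, -0.8, 0.6]
finger_gap: 0.0
grasp_force: 0.0
```

Run:
```python
from h import *
go(0,0,100,90)
p=imaging.capture('top');q=imaging.capture('side')
np.savez('top1.npz',**{k:p[k] for k in ['color','range_z','intrinsics','distortion','R','t']})
np.savez('side1.npz',**{k:q[k] for k in ['color','range_z','intrinsics','distortion','R','t']})
for th in ['heatsink','spool','flux','driver']:
    d=imaging.spot_in(th,p)
    for e in d[:4]: print(th,np.round(e['position'],3),F(e['position']).round(0))
a=cv2.resize(p['color'][220:320,180:300],None,fx=4,fy=4,interpolation=2); b=cv2.resize(q['color'][150:250,215:315],None,fx=4,fy=4,interpolation=2)
cv2.imwrite('pics/end.png',cv2.resize(np.hstack([a,b]),(792,360))[:,:,::-1])
```

```text
t 14.75 fix [-288.   432.8] z 172.8 f [ 0.3 -0.8  0.6] gap 0.0
turn deg [-0.1  -0.18  0.29] shift [-432.8  288.    72.8]
heatsink [0.506 0.115 0.013] [[-22.  78.]]
heatsink [ 0.669 -0.112  0.014] [[ 123. -161.]]
heatsink [ 0.38  -0.143  0.02 ] [[-167. -170.]]
heatsink [ 0.71  -0.018  0.021] [[171. -70.]]
spool [ 0.563 -0.182  0.044] [[  12. -222.]]
flux [ 0.567 -0.178  0.044] [[  16. -219.]]
driver [ 0.423 -0.018  0.026] [[-115.  -49.]]
```

View pics/end.png

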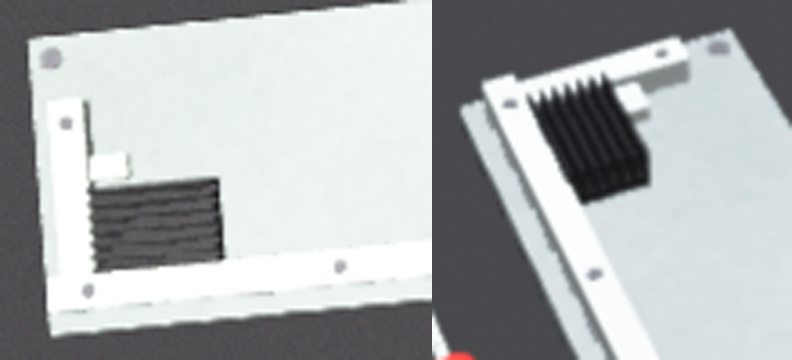

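The heatsink sits in the pocket against both the rail and the stop, in the top crop at (157,222). It measures (-22, 78), exactly the pocket, the bystanders the detector found have not moved, and the hand is clear.

```bash
python3 -c "
from h import *
print(order.finish_job())"
```

```text
the job is handed in; nothing more can be done
None
```

The heatsink is home in the corner pocket, measured at fixture (-22, 78) mm and touching both rail and end stop; the hand is clear, the job took about 15 s and is handed in, though the arm hid the heatsink for most of the slide and the flux jar's final position was never re-measured (the hand did not go near it).

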